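# Lay the cupping spoon in the empty spoon rest

### The job

Set up the cupping counter: pull the spoon up out of the open metal caddy and lay it in the one spoon rest that is still empty, just as the other two lie: bowl in the tray with its hollow up, handle in the notch and pointing the same way. Lower it in gently while holding it, do not drop it, then let go. Leave the caddy standing where it is, and leave the other spoons, the dish of beans, the bowl, the jar and the tamper alone.

Things in the scene. Friction and masses are not known exactly. Their poses are not given: they have to be found in the camera images.
- spoon: Steel cupping spoon, 200 mm long, bowl down in the caddy, handle leaning 25 deg on its notch. x: along it, handle end at -100 mm, bowl tip +100; y: across; z: out of the bowl's hollow. Bowl: 44 mm across, 14 deep, centre x = 78, z 0 to 14. Handle: 12 (y) by 8 mm (z), x -100 to 62, centred on z = 10; in the caddy x < -15 stands above the rim. 60 g.
- spoon_bowl (a point): Centre of the underside of the spoon's bowl (spoon frame 78, 0, 0 mm).
- spoon_end (a point): Free end of the spoon's handle (spoon frame -100, 0, 10 mm).
- caddy: Open upright dark metal caddy, 62 (x) by 60 (y) by 114 mm high, walls 3, floor 4 mm, 0.7 kg, loose. Its -x wall has a notch 18 mm wide, down to 104 mm height, in which the spoon's handle leans out to the caddy's -x. Origin: centre of its underside; z up.
- rest_a: The empty one of three identical wooden spoon rests in a row (fixed; its place in the row changes). Base plate x -60 to 115, y +-38, 8 mm thick. A lying spoon points its bowl along the rest's +x, handle along -x and raised 12 deg; the spoon's origin is then 26 mm above the rest's. Origin: underside of the plate, below the notch; z up.
- rest_a_tray (a point): Centre of the floor of rest_a's shallow square bowl tray (rest frame 78, 0, 8 mm): 54 by 54 mm inside, rims 6 mm wide and 6 mm high.
- rest_a_notch (a point): Centre of the floor of rest_a's handle notch (rest frame 0, 0, 31 mm): notch 18 mm wide (y), 12 mm deep, in a saddle 12 mm (x) by 50 mm (y) with its top at 43 mm.
- rest_b: Wooden spoon rest, fixed, same shape as rest_a, already holding a spoon. Origin and axes as for rest_a.
- rest_c: Wooden spoon rest, fixed, same shape as rest_a, already holding a spoon. Origin and axes as for rest_a.
- spoon_b: A spoon like 'spoon', already lying in its own rest; leave it alone. Origin and axes as for 'spoon'.
- spoon_c: A spoon like 'spoon', already lying in its own rest; leave it alone. Origin and axes as for 'spoon'.
- dish: Round glass sample dish full of beans, 92 mm across, 18 mm high, loose bystander. Origin: centre of its underside.
- cup_bowl: Empty white cupping bowl, 90 mm across, 60 mm high, loose bystander. Origin: centre of its underside.
- paddle_jar: White round jar, 64 mm across, 110 mm high, with three wooden paddles standing in it up to 200 mm high; bystander, not needed. Origin: centre of its underside.
- tamper: Dark metal coffee tamper, 54 mm across, 85 mm high, loose bystander. Origin: centre of its underside.
Mind the look-alikes: they are no part of the job. What is shaped like the rest_a but green or purple is not meant. Leave any brown look-alike of the spoon alone.

How it is judged:
On the way, in this order (a step that is already met when the one before it is completed fails the run):
1. the spoon is pulled up clear of the caddy (z of spoon_bowl in the frame of caddy above 0.12 m), for 0.1 s.
2. the spoon's bowl is lowered, still held in the fingers, to within 15 mm of where it will lie in the empty rest (contact force between the fingers and spoon above 0.5 N and distance between spoon_bowl and rest_a below 0.105 m and x of spoon_bowl in the frame of rest_a between 0.055 and 0.1 m and y of spoon_bowl in the frame of rest_a between -0.02 and 0.02 m and z of spoon_bowl in the frame of rest_a below 0.025 m), for 0.1 s.
At the end, for the whole second after the job is handed in: Spoon released, still, hollow up in rest_a: bowl underside at x 66-87 mm, |y| < 10, z < 17 in the rest's frame; handle end |y| < 22, z 45-68 mm. Caddy upright (under 0.1 rad) within 25 mm of its start, the two other spoons within 12 mm (x of spoon_bowl in the frame of rest_a between 0.066 and 0.087 m and y of spoon_bowl in the frame of rest_a between -0.01 and 0.01 m and z of spoon_bowl in the frame of rest_a below 0.017 m and y of spoon_end in the frame of rest_a between -0.022 and 0.022 m and z of spoon_end in the frame of rest_a between 0.045 and 0.068 m and angle between spoon's own z axis and vertical below 0.4 rad and linear speed of spoon below 0.02 m/s and angular speed of spoon below 0.2 rad/s and angle between caddy's own z axis and vertical below 0.1 rad and distance of caddy from where it was at the start of the episode below 0.025 m and distance of each of spoon_b, spoon_c from where it was at the start of the episode below 0.012 m); the robot touches nothing.
It fails at once if the caddy is pushed more than 25 mm or tipped (distance of caddy from where it was at the start of the episode above 0.025 m or angle between caddy's own z axis and vertical above 0.2 rad).
It fails at once if another spoon is moved more than 12 mm (distance of any of spoon_b, spoon_c from where it was at the start of the episode above 0.012 m).
It fails at once if the dish, the bowl, the jar or the tamper is moved more than 20 mm (distance of any of dish, cup_bowl, paddle_jar, tamper from where it was at the start of the episode above 0.02 m).
It also fails if it takes over 35 s, if anything falls off the work surface, if the arm or the gripper's body presses on something with over 40 N, if the wrist force passes 120 N, or if a joint passes its speed limit or range.

### The arm

A 6-joint arm with a two-finger parallel gripper is mounted at the origin on the work surface. World frame = base frame: x ahead of the robot, y to its left, z up, the work surface at z = 0. Lengths are in m, angles in rad, forces in N, time in s.
With the tool pointing down it reaches from about 0.3 to 0.875 m from the base axis. Payload 4.2 kg.
Tool frame: the origin (TCP) lies midway between the tips of the shut fingers; the grasp point (between the pads) lies 19 mm behind it; z points along the fingers, y is the line along which they close (so a half turn about z gives the same grasp; the last joint's range is limited). The gripper opens to 85 mm and grips with 20 to 120 N. Pads are 22 mm wide; open, the fingers measure 114 mm over their backs; the gripper's body (76 mm by 85 mm) begins 54 mm behind the grasp point. The pads swing forward as they close: fully open they stand 13 mm farther back than shut.
Start: joints at [1.265, 0.32, 1.565, -0, 1.257, -0.02], TCP at [0.162, 0.552, 0.231] pointing down, gripper open.
Joint ranges: [-3.11, 3.11], [-0.84, 2.01], [0.21, 2.61], [-1.34, 4.49], [0.05, 2.63], [-2.56, 2.56]. Speed limits (rad/s): [2.57, 2.57, 3.14, 3.14, 3.14, 3.14].

### API

Orientations are given as a 3x3 rotation matrix whose columns are the frame's x, y, z axes.
In Python, from workcell import r gives the robot as it stands.
- The arm moves only by the tool send_rows, never from a script. Its argument "rows" is one flat list of numbers, 5 for each row, row after row: the shift along the tool's x, y, z scaled (see below), then the turn about the tool's z scaled (see below), then the opening, from -1 (shut) to 1 (fully open). A call has 1 to 20 rows; each row is the pose to reach, as a shift and turn from the pose commanded when the call began, along the tool's axes at that moment; what a row does not reach only later rows make up. The controller multiplies each number of a shift by 200 mm and each number of a turn by 45 degrees. A row lasts 1/8 s, in which the tool goes at most 62.5 mm and 10.7 degrees, less where a joint would pass 70% of its speed; a pose out of reach is approached as far as the arm can. A call with a number of a shift or a turn outside -1 to 1 is refused whole. A call with a gripper value outside its range is refused whole. The fingers move at their own pace and stop on an object; the grip force is fixed at half the most. Time passes only in rows, so rows that repeat a pose let the fingers close. It gives the time, the measured TCP pose, the force, the opening and the grip force at its end, in the units of the state.
- r.read_state(): the state, without advancing time (a new reading comes with each control period).
- r.grab_frame(name): name is "scene" or "top"; returns a dict with "img" (400x640x3 uint8, red, green, blue), "intrinsics" (3x3 intrinsics, pixels), "k1" (the pictures are not rectified: a ray, as slopes to the right and down, at radius r is drawn at 1 + k1 r^2 times it, then the intrinsics apply), "view" (4x4, takes a point from world to camera coordinates). Camera axes: x right, y down, z forward; pixel columns grow to the right and rows downward; lengths in m; the calibration is good to about 2 mm. A picture is of the moment at which its call begins. There is no depth.
- r.job_done(): hands the job in; it is judged then, once.
The state is a dict: "clock": time; "q": joint angles; "joint_vel": joint speeds; "tau": joint torques, N m; "ee_pos": TCP position; "orientation": TCP orientation; "contact_force": force on the tool from outside, world axes, zero at the start; "ft_torque": the same for the moment, N m; "grip_width": finger opening in m; "grasp_force": force on a finger pad.
Only numpy, scipy, OpenCV 4.12 (cv2) and the standard library are available. Lean on these libraries where they do the work, as an engineer would, in place of code of your own. Each camera call takes 0.05 s, during which the arm holds its last target. There are 200 camera calls.

## Working session

There is one attempt and no reset: what is moved stays moved. The work goes in short steps, Python scripts to look and compute and a tool call to move; the robot and the scene stay as the last step left them, time stands still between calls to the robot, and variables do not carry over. Pictures are saved under pics/ and viewed, at most 10 in all, crops included, and the job is handed in when it is done.

Besides the shell and the picture viewer there is one more tool, called after ">>>" as name(argument=value, ...), one argument or row to a line, values as JSON. send_rows: Moves the arm, as the interface text tells. Shifts and turns lie within -1 to 1; 1 stands for 200 mm of shift or 45 degrees of turn. Its arguments: {"type":"object","properties":{"rows":{"type":"array"}},"required":["rows"]}

```bash
mkdir -p pics; python3 - <<'E'
from workcell import r
import cv2,pickle
for n in("scene","top"):
    f=r.grab_frame(n); pickle.dump(f,open(f"{n}0.pkl","wb")); cv2.imwrite(f"pics/{n}0.png",cv2.cvtColor(f["img"],cv2.COLOR_RGB2BGR)); print(f["intrinsics"],f["k1"],f["view"])
print(r.read_state())
E
```

```text
[[476.30523113   0.         317.06664934]
 [  0.         476.30523113 197.14033157]
 [  0.           0.           1.        ]] -0.033635588619342106 [[ 0.06640658  0.99773082  0.0111071   0.04402245]
 [ 0.81837567 -0.04809399 -0.57266764 -0.29077548]
 [-0.57083398  0.04711868 -0.81971239  1.46707483]
 [ 0.          0.          0.          1.        ]]
[[518.46115567   0.         314.20028902]
 [  0.         518.46115567 193.56579783]
 [  0.           0.           1.        ]] -0.1566051639311166 [[ 0.02298698 -0.99953599  0.01998527 -0.08519979]
 [-0.98128983 -0.02638073 -0.19072056  0.45895014]
 [ 0.19115929 -0.01522725 -0.98144091  1.24827512]
 [ 0.          0.          0.          1.        ]]
{'clock': 0.1, 'q': array([ 1.26499949e+00,  3.20196183e-01,  1.56552447e+00, -5.05993126e-07,
        1.25739328e+00, -2.00197350e-02]), 'joint_vel': array([-6.72968454e-04,  6.87751095e-05, -3.87561178e-03, -6.72568227e-04,
       -1.69168436e-03, -1.05248783e-03]), 'tau': array([ 1.16936564e-03, -4.16410160e+01, -2.34702981e+01,  3.01203180e-06,
        4.92855383e-03, -1.93044752e-05]), 'ee_pos': array([0.16198049, 0.55128354, 0.23059723]), 'orientation': array([[-9.59442913e-01,  2.81902619e-01, -4.57526076e-04],
       [ 2.81902989e-01,  9.59441817e-01, -1.45084548e-03],
       [ 2.99725082e-05, -1.52098138e-03, -9.99998843e-01]]), 'contact_force': array([-1.00846946,  0.27597659, -0.06187257]), 'ft_torque': array([ 0.00672157,  0.02648876, -0.03130044]), 'grasp_force': 0.0, 'grip_width': 0.08502332566593244}
```

View pics/scene0.png

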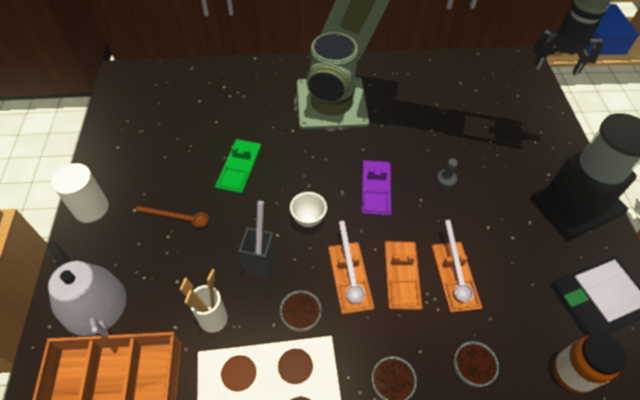

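View pics/top0.png

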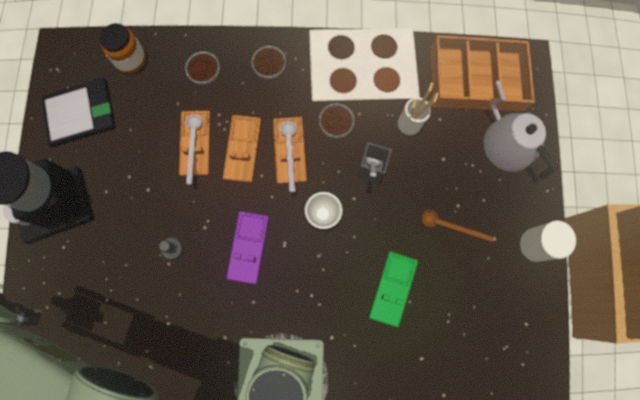

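The top view shows three orange rests at (195,143), (242,148) and (290,150). Only the middle one is empty (scene (403,274)). The green and purple rests are decoys. The steel spoon leans in the caddy at scene (258,240), and the brown spoon at scene (170,215) is a look-alike. I'll enlarge the caddy and the empty rest to confirm.

```bash
python3 - <<'E'
import cv2,pickle,numpy as np
def crop(n,u,v,w,h,s):
    im=cv2.imread(f"pics/{n}0.png")[v:v+h,u:u+w]; return cv2.resize(im,None,fx=s,fy=s,interpolation=cv2.INTER_CUBIC)
# scene caddy: (225,190) 60x100 x6 ; rest scene (375,230) 60x100 x6
cv2.imwrite("pics/c_scene.png",np.hstack([crop("scene",225,190,60,100,6),crop("scene",375,225,60,100,6)]))
cv2.imwrite("pics/c_top.png",np.hstack([crop("top",345,130,60,75,6.5),crop("top",215,110,60,75,6.5)]))
E
```

```text
(no output)
```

View pics/c_scene.png

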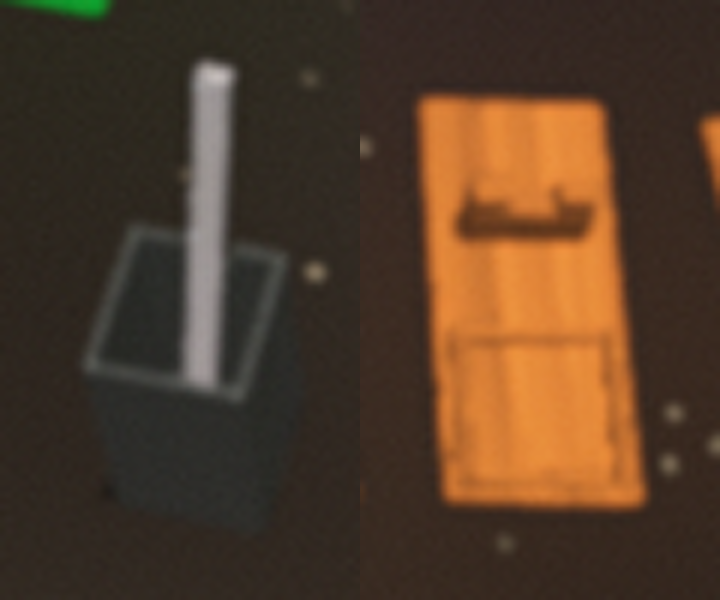

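View pics/c_top.png

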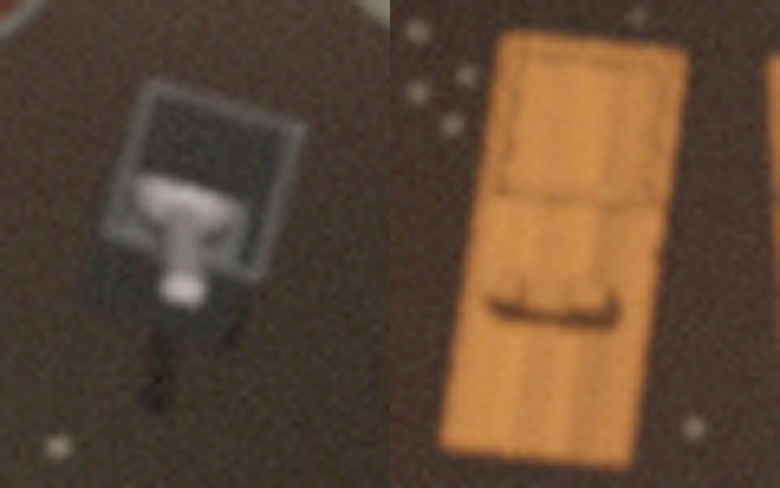

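The crops confirm both: an orange rest with nothing in it, and the steel spoon leaning on the caddy's notch with its handle end at scene ≈(260,202) and top ≈(373,174). Next I fit the poses.

```bash
cat > h.py <<'E'
import numpy as np,pickle
from scipy.optimize import least_squares
F={n:pickle.load(open(f"{n}0.pkl","rb")) for n in("scene","top")}
def proj(n,P):
    f=F[n];P=np.atleast_2d(P);c=P@f["view"][:3,:3].T+f["view"][:3,3]
    s=c[:,:2]/c[:,2:];s=s*(1+f["k1"]*(s**2).sum(1,keepdims=True));K=f["intrinsics"]
    return s*[K[0,0],K[1,1]]+K[:2,2]
def px(p,s,o): return (np.array(p,float)+.5)/s-.5+o
def place(m,p): c,s=np.cos(p[2]),np.sin(p[2]); m=np.array(m); return np.c_[p[0]+c*m[:,0]-s*m[:,1],p[1]+s*m[:,0]+c*m[:,1],m[:,2]]
def fit(m,obs,p0): 
    return least_squares(lambda p:np.concatenate([(proj(n,place(m,p))-o).ravel() for n,o in obs.items()]),p0)
E
python3 - <<'E'
from h import *
cad=[(-31,-30,114),(-31,30,114),(31,30,114),(31,-30,114)]
oc={"scene":px([(133,228),(286,256),(240,398),(88,368)],6,[225,190]),"top":px([(260,280),(103,235),(150,82),(304,125)],6.5,[345,130])}
a=fit(np.array(cad)/1e3,oc,[.6,-.1,0]);print("caddy",a.x,a.fun.round(1))
rest=[(-60,-38,8),(-60,38,8),(115,38,8),(115,-38,8)]
orr={"scene":px([(60,98),(245,100),(285,505),(85,503)],6,[375,225]),"top":px([(242,468),(50,452),(112,32),(298,52)],6.5,[215,110])}
b=fit(np.array(rest)/1e3,orr,[.6,.1,0]);print("rest",b.x,b.fun.round(1))
oe={"scene":px([(213,72)],6,[225,190]),"top":px([(182,290)],6.5,[345,130])}
e=least_squares(lambda p:np.concatenate([(proj(n,p)-o).ravel() for n,o in oe.items()]),[.55,-.1,.2]);print("end",e.x,e.fun.round(1))
# jar, paddles, dish rough (z plane): jar top 110
def plane(n,uv,z): return least_squares(lambda p:(proj(n,[p[0],p[1],z])-uv).ravel(),[.6,0]).x
print("jar",plane("scene",[208,293],.11)); print("paddle tips",plane("top",[433,88],.2),plane("top",[420,103],.2))
c,s=np.cos(a.x[2]),np.sin(a.x[2]);d=e.x[:2]-a.x[:2];print("end in caddy",c*d[0]+s*d[1],-s*d[0]+c*d[1],e.x[2])
for g in(-.07,):
    L=np.array([-(-.1-g)*0,0]);
E
```

```text
caddy [ 0.541228   -0.21841767 -0.26995026] [-0.4 -0.6 -0.2 -0.5  0.2 -0.1 -1.  -0.2 -0.3 -0.2 -0.2 -0.4 -0.5 -0.7
 -0.4 -0.2]
rest [ 0.56010795  0.12196624 -0.08605205] [-0.6 -0.6 -0.8 -0.3 -0.2 -0.8 -0.1 -1.1 -0.7 -0.7 -0.2 -1.4 -0.1 -0.6
 -0.5 -0.7]
end [ 0.48230632 -0.20214801  0.18161785] [0. 0. 0. 0.]
jar [ 0.65715482 -0.31629426]
paddle tips [ 0.68850086 -0.34213434] [ 0.64985055 -0.31021595]
end in caddy -0.06112663074453892 -3.300662114277819e-05 0.18161784760325198
```

>>> send_rows(
  rows=[-0.14,-0.16,0,-0.02,1,-0.34,-0.4,0,-0.02,1,-0.54,-0.64,0,-0.02,1,-0.67,-0.79,0,-0.02,1,-0.67,-0.79,0,-0.02,1],
)

```text
clock: 0.72
ee_pos: [0.2465, 0.3601, 0.2313]
orientation: [[-0.963, 0.27, -0.0], [0.27, 0.963, -0.001], [0.0, -0.001, -1.0]]
contact_force: [-0.0, 1.1, -0.2]
grip_width: 0.0855
grasp_force: 0.0
```

>>> send_rows(
  rows=[-0.14,-0.16,0,0,1,-0.34,-0.4,0,0,1,-0.54,-0.64,0,0,1,-0.67,-0.79,0,0,1,-0.67,-0.79,0,0,1],
)

```text
clock: 1.35
ee_pos: [0.334, 0.1734, 0.2313]
orientation: [[-0.963, 0.271, 0.0], [0.271, 0.963, 0.0], [-0.0, 0.0, -1.0]]
contact_force: [-0.7, 0.1, 0.2]
grip_width: 0.0852
grasp_force: 0.0
```

>>> send_rows(
  rows=[-0.14,-0.16,0,0,1,-0.34,-0.4,0,0,1,-0.54,-0.64,0,0,1,-0.67,-0.79,0,0,1,-0.67,-0.79,0,0,1],
)

```text
clock: 1.98
ee_pos: [0.4216, -0.0141, 0.231]
orientation: [[-0.963, 0.269, -0.0], [0.269, 0.963, 0.001], [0.0, 0.001, -1.0]]
contact_force: [0.4, 0.0, -0.9]
grip_width: 0.0854
grasp_force: 0.0
```

>>> send_rows(
  rows=[-0.14,-0.16,0,0,1,-0.34,-0.4,0,0,1,-0.54,-0.64,0,0,1,-0.63,-0.75,0,0,1,-0.63,-0.75,0,0,1,-0.63,-0.75,0,0,1],
)

```text
clock: 2.72
ee_pos: [0.5015, -0.1896, 0.2309]
orientation: [[-0.964, 0.265, -0.001], [0.265, 0.964, 0.002], [0.001, 0.001, -1.0]]
contact_force: [0.1, -0.5, -0.4]
grip_width: 0.0854
grasp_force: 0.0
```

```bash
python3 - <<'E'
from workcell import r
import numpy as np
s=r.read_state();R=s["orientation"];print(s["clock"],s["ee_pos"],R)
print("shift rows", R.T@(np.array([.496,-.206,.133])-s["ee_pos"])/.2)
E
```

```text
2.725 [ 0.50148234 -0.18958546  0.23094894] [[-0.9642762   0.26489696 -0.00100084]
 [ 0.2648953   0.96427596  0.00153763]
 [ 0.0013724   0.00121758 -0.99999832]]
shift rows [ 0.00401964 -0.08699832  0.4896451 ]
```

>>> send_rows(
  rows=[0,-0.087,0,0,1,0.004,-0.087,0.05,0,1,0.004,-0.087,0.25,0,1,0.004,-0.087,0.42,0,1,0.004,-0.087,0.49,0,1,0.004,-0.087,0.49,0,1],
)

```text
clock: 3.48
ee_pos: [0.4957, -0.2082, 0.1327]
orientation: [[-0.964, 0.267, -0.001], [0.267, 0.964, 0.001], [0.002, 0.0, -1.0]]
contact_force: [1.5, 0.5, -0.1]
grip_width: 0.0853
grasp_force: 0.0
```

```bash
python3 - <<'E'
from workcell import r
import cv2,numpy as np
a=r.grab_frame("scene")["img"][150:290,200:320];b=r.grab_frame("top")["img"][100:240,320:440]
im=np.hstack([cv2.resize(x,None,fx=3.3,fy=3.3,interpolation=2) for x in(a,b)])
cv2.imwrite("pics/pre.png",im[:,:,::-1]); print(r.read_state()["ee_pos"])
E
```

```text
[ 0.49686735 -0.20875072  0.1343584 ]
```

View pics/pre.png

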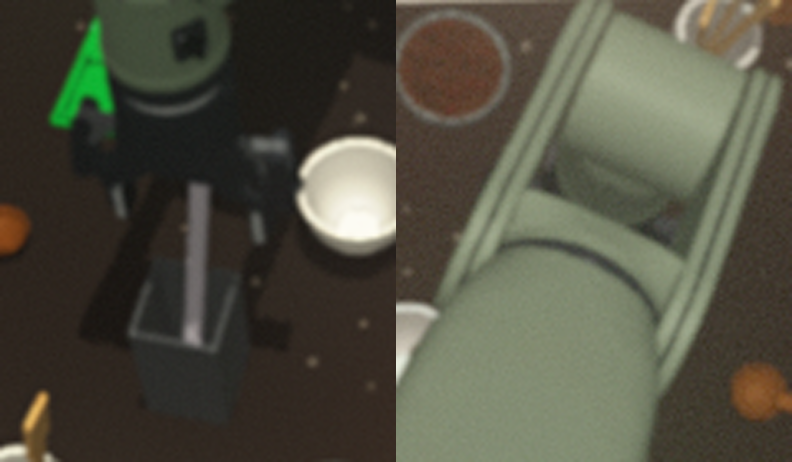

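>>> send_rows(
  rows=[0,0.012,0,0,1,0,0.012,0,0,0,0,0.012,0,0,-0.4,0,0.012,0,0,-1,0,0.012,0,0,-1,0,0.012,0,0,-1,0,0.012,0,0,-1,0,0.012,0,0,-1],
)

```text
clock: 4.58
ee_pos: [0.4968, -0.2062, 0.1333]
orientation: [[-0.964, 0.267, 0.0], [0.267, 0.964, -0.0], [-0.0, 0.0, -1.0]]
contact_force: [0.5, -0.7, 0.5]
grip_width: 0.0111
grasp_force: 58.4
```

>>> send_rows(
  rows=[0.01,0,-0.03,0,-1,0.02,0,-0.12,0,-1,0.03,0,-0.25,0,-1,0.03,0,-0.38,0,-1,0.03,0,-0.51,0,-1,0.03,0,-0.64,0,-1,0.03,0,-0.74,0,-1,0.03,0,-0.8,0,-1,0.03,0,-0.8,0,-1,0.03,0,-0.8,0,-1],
)

```text
clock: 5.82
ee_pos: [0.4905, -0.2044, 0.2923]
orientation: [[-0.964, 0.267, -0.002], [0.267, 0.964, 0.001], [0.002, 0.0, -1.0]]
contact_force: [-0.2, 0.0, -0.7]
grip_width: 0.0111
grasp_force: 58.5
```

```bash
python3 - <<'E'
from workcell import r
import cv2,pickle
f=r.grab_frame("scene");pickle.dump(f,open("scene1.pkl","wb"));a=f["img"][100:310,180:400]
cv2.imwrite("pics/lift.png",cv2.resize(a,None,fx=2.8,fy=2.8,interpolation=2)[:,:,::-1]);print(r.read_state()["ee_pos"])
E
```

```text
[ 0.49046015 -0.20435672  0.29221816]
```

View pics/lift.png

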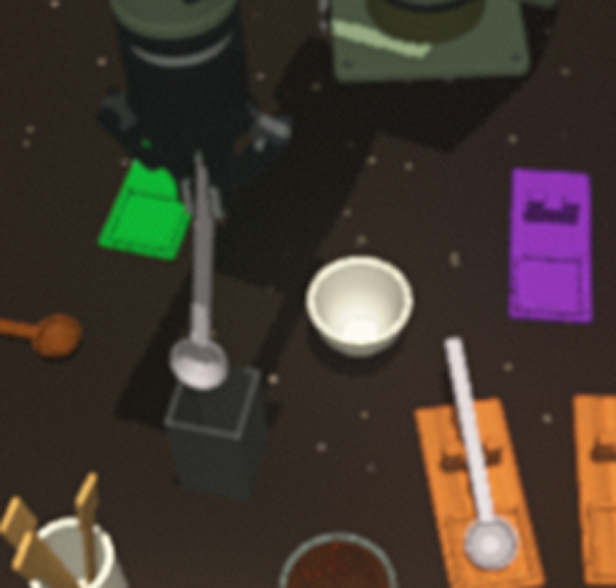

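The bowl is clear of the caddy, with the spoon hanging hollow to +x, bowl at crop (198,364). I move over to the middle rest, turning to its yaw.

>>> send_rows(
  rows=[0,0.1,0,-0.04,-1,0.01,0.3,0,-0.1,-1,0.02,0.52,0,-0.17,-1,0.03,0.72,0,-0.234,-1,0.03,0.84,0,-0.234,-1,0.03,0.84,0,-0.234,-1],
)

```text
clock: 6.62
ee_pos: [0.53, -0.0386, 0.2928]
orientation: [[-0.997, 0.082, -0.001], [0.082, 0.997, 0.001], [0.001, 0.001, -1.0]]
contact_force: [-0.5, -0.2, -1.2]
grip_width: 0.0113
grasp_force: 58.5
```

```bash
python3 - <<'E'
from workcell import r
import numpy as np
from h import proj
b=np.array([.4905,-.2044,.292])+np.array([.9638*.052,-.2667*.052,-.117]);print("pred bowl px",proj("scene",b))
s=r.read_state();R=s["orientation"];print(s["clock"],s["ee_pos"],np.arctan2(-R[1,0],-R[0,0]))
print("shift rows", R.T@(np.array([.5701,.1211,.22])-s["ee_pos"])/.2)
E
```

```text
pred bowl px [[252.68686901 226.47859673]]
6.625 [ 0.53002744 -0.03858588  0.29279751] -0.08197575999346057
shift rows [-0.13467851  0.81191707  0.36438178]
```

>>> send_rows(
  rows=[-0.02,0.1,0,0,-1,-0.05,0.3,0,0,-1,-0.09,0.52,0,0,-1,-0.12,0.72,0.02,0,-1,-0.135,0.812,0.1,0,-1,-0.135,0.812,0.25,0,-1,-0.135,0.812,0.36,0,-1,-0.135,0.812,0.365,0,-1,-0.135,0.812,0.365,0,-1],
)

```text
clock: 7.75
ee_pos: [0.5712, 0.1182, 0.2207]
orientation: [[-0.996, 0.087, 0.001], [0.087, 0.996, 0.0], [-0.001, 0.0, -1.0]]
contact_force: [0.7, -0.1, -0.3]
grip_width: 0.0109
grasp_force: 58.6
```

```bash
python3 - <<'E'
from workcell import r
import numpy as np,cv2,pickle
f=r.grab_frame("scene");pickle.dump(f,open("scene2.pkl","wb"))
s=r.read_state();print(s["clock"],s["ee_pos"],s["orientation"])
a=f["img"][150:330,320:490]
cv2.imwrite("pics/hover.png",cv2.resize(a,None,fx=3.3,fy=3.3,interpolation=2)[:,:,::-1])
from h import *
m=np.array([[x,0,8] for x in(115,78,51,6)]+[[6,0,31]])/1e3
P=place(m,[.5601,.1220,-.0860]); print(((proj("scene",P)-[320,150]+.5)*3.3-.5).round(0))
p=s["ee_pos"];print("tcp",((proj("scene",[p,p+[0.052,-.0045,-.117]])-[320,150]+.5)*3.3-.5).round())
E
```

```text
7.8 [0.57145181 0.11821758 0.22124988] [[-9.96230330e-01  8.67296471e-02  1.75994324e-03]
 [ 8.67303231e-02  9.96231777e-01  3.11341118e-04]
 [-1.72630888e-03  4.62807911e-04 -9.99998403e-01]]
[[283. 521.]
 [278. 471.]
 [275. 436.]
 [270. 379.]
 [275. 365.]]
tcp [[321. 229.]
 [296. 391.]]
```

View pics/hover.png

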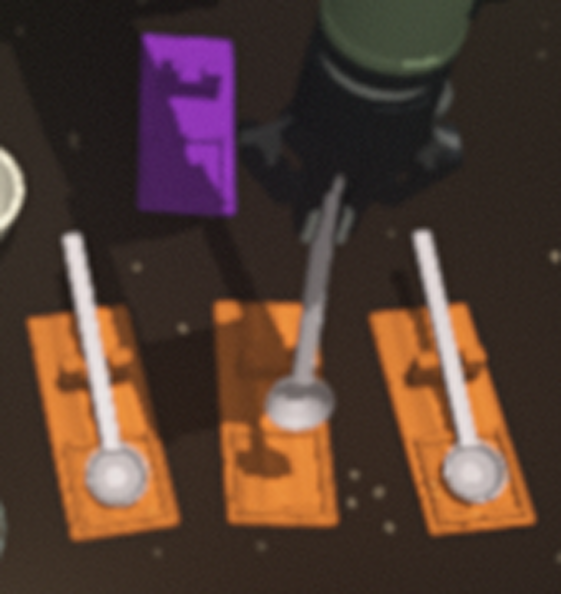

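The spoon hangs above the middle rest in the rest's plane: bowl at crop (299,403), rest axis at 278–283. It is about 3 mm to the −y side, which I correct while lowering.

>>> send_rows(
  rows=[0.008,0.014,0.05,0,-1,0.008,0.014,0.15,0,-1,0.008,0.014,0.25,0,-1,0.008,0.014,0.33,0,-1,0.008,0.014,0.375,0,-1,0.008,0.014,0.375,0,-1,0.008,0.014,0.375,0,-1],
)

```text
clock: 8.68
ee_pos: [0.5701, 0.1215, 0.146]
orientation: [[-0.996, 0.086, 0.001], [0.086, 0.996, 0.0], [-0.001, 0.0, -1.0]]
contact_force: [0.1, -0.9, -0.2]
grip_width: 0.011
grasp_force: 58.6
```

>>> send_rows(
  rows=[0,0,0.02,0,-1,0,0,0.035,0,-1,0.03,0,0.05,0,-1,0.05,0,0.073,0,-1,0.05,0,0.073,0,-1],
)

```text
clock: 9.3
ee_pos: [0.5602, 0.1225, 0.133]
orientation: [[-0.996, 0.086, 0.004], [0.086, 0.996, 0.001], [-0.004, 0.001, -1.0]]
contact_force: [-1.8, -0.5, 9.9]
grip_width: 0.0111
grasp_force: 59.9
```

>>> send_rows(
  rows=[0.027,0,0.018,0,-1,0.055,0,0.038,0,-1,0.08,0,0.06,0,-1,0.1,0,0.082,0,-1,0.122,0,0.105,0,-1,0.143,0,0.128,0,-1,0.143,0,0.128,0,-1],
)

```text
clock: 10.18
ee_pos: [0.5279, 0.1252, 0.107]
orientation: [[-0.996, 0.086, -0.004], [0.086, 0.996, 0.001], [0.004, 0.001, -1.0]]
contact_force: [-10.2, 1.1, 16.5]
grip_width: 0.0109
grasp_force: 59.1
```

```bash
python3 - <<'E'
from workcell import r
import cv2
f=r.grab_frame("scene");s=r.read_state();print(s["clock"],s["ee_pos"],s["contact_force"])
cv2.imwrite("pics/piv.png",cv2.resize(f["img"][150:330,320:490],None,fx=3.3,fy=3.3,interpolation=2)[:,:,::-1])
E
```

```text
10.225 [0.52798595 0.12523528 0.10704356] [-11.10953956   0.8469315   16.22607306]
```

View pics/piv.png

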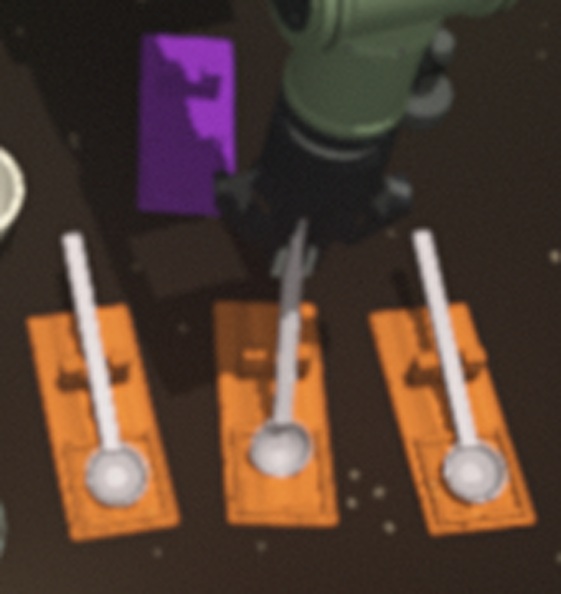

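The spoon has pivoted to about 45° with the bowl in the tray (crop (281,448)) and the handle above the notch, at a moderate force. I continue along the arc.

>>> send_rows(
  rows=[0.02,0,0.025,0,-1,0.04,0,0.052,0,-1,0.057,0,0.078,0,-1,0.072,0,0.105,0,-1,0.087,0,0.133,0,-1,0.1,0,0.161,0,-1,0.112,0,0.19,0,-1,0.124,0,0.22,0,-1,0.124,0,0.22,0,-1],
)

```text
clock: 11.35
ee_pos: [0.5049, 0.127, 0.0614]
orientation: [[-0.996, 0.086, -0.002], [0.086, 0.996, 0.0], [0.002, -0.0, -1.0]]
contact_force: [-5.0, 0.7, 6.1]
grip_width: 0.0109
grasp_force: 58.6
```

>>> send_rows(
  rows=[0.012,0,0.03,0,-1,0.022,0,0.06,0,-1,0.03,0,0.085,0,-1,0.038,0,0.11,0,-1,0.045,0,0.132,0,-1,0.045,0,0.132,0,-1],
)

```text
clock: 12.1
ee_pos: [0.4967, 0.1277, 0.0348]
orientation: [[-0.996, 0.086, -0.001], [0.086, 0.996, 0.0], [0.001, -0.0, -1.0]]
contact_force: [-4.5, 0.5, 5.8]
grip_width: 0.0107
grasp_force: 58.5
```

```bash
python3 - <<'E'
from workcell import r
import cv2
f=r.grab_frame("scene");s=r.read_state();print(s["clock"],s["ee_pos"],s["contact_force"])
cv2.imwrite("pics/piv2.png",cv2.resize(f["img"][200:320,325:485],None,fx=5,fy=5,interpolation=2)[:,:,::-1])
E
```

```text
12.15 [0.49695848 0.12764428 0.03489652] [-4.1418769  -0.51596693  5.66719541]
```

View pics/piv2.png

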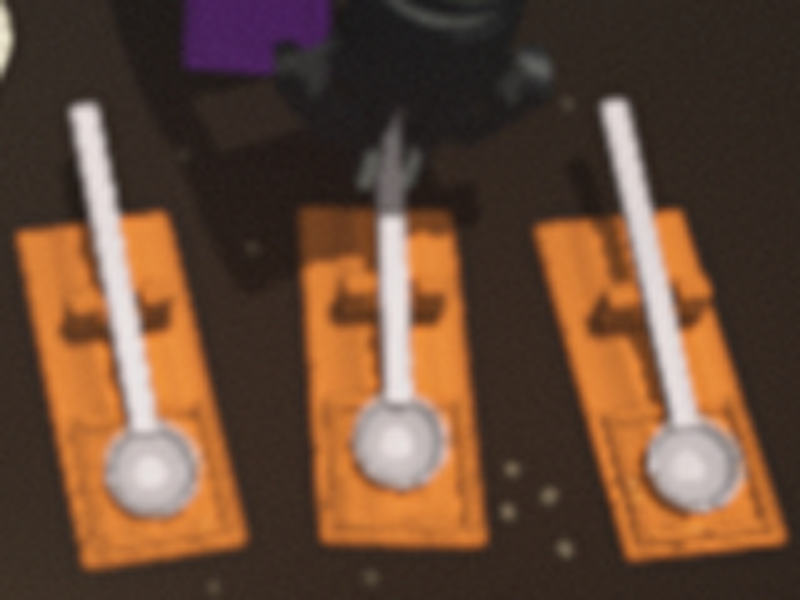

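```bash
python3 - <<'E'
from h import *
q=[.5601,.1220,-.0860]
def inv(uv,z):
    o=px([uv],5,[325,200])
    return 1e3*least_squares(lambda p:(proj("scene",place([(p[0],p[1],z)],q))-o).ravel(),[.07,0]).x
print("ours rim centre",inv((400,442),.024)); print("handle near bowl",inv((398,395),.033)); print("handle at saddle",inv((394,300),.045))
print("saddle top ends front edge", inv((333,290),.043),inv((443,292),.043))
print("plate corners",inv((320,546),.008),inv((487,548),.008))
E
```

```text
ours rim centre [74.01263812 -0.77823222]
handle near bowl [54.69883735 -1.54900706]
handle at saddle [11.96124492 -1.78685549]
saddle top ends front edge [  6.33645691 -29.63497011] [ 6.16601655 22.03809883]
plate corners [118.66202105 -38.29777986] [118.03048228  37.80611657]
```

>>> send_rows(
  rows=[-0.015,0,0,0,-1,-0.03,0,0,0,-1,-0.03,0,0.01,0,-1,-0.03,0,0.02,0,-1,-0.03,0,0.027,0,-1,-0.03,0,0.027,0,-1],
)

```text
clock: 12.9
ee_pos: [0.5033, 0.1271, 0.0291]
orientation: [[-0.996, 0.086, -0.0], [0.086, 0.996, -0.0], [0.0, -0.0, -1.0]]
contact_force: [-2.1, 0.5, 3.1]
grip_width: 0.011
grasp_force: 58.4
```

>>> send_rows(
  rows=[0,0,0.008,0,-1,0,0,0.008,0,-1],
)

```text
clock: 13.15
ee_pos: [0.5036, 0.1271, 0.028]
orientation: [[-0.996, 0.086, 0.001], [0.086, 0.996, 0.0], [-0.001, 0.0, -1.0]]
contact_force: [-3.0, 0.4, 6.3]
grip_width: 0.0109
grasp_force: 58.7
```

>>> send_rows(
  rows=[0,0,0.008,0,-1,0,0,0.008,0,-1],
)

```text
clock: 13.4
ee_pos: [0.5037, 0.1272, 0.0267]
orientation: [[-0.996, 0.086, 0.001], [0.086, 0.996, 0.0], [-0.001, 0.0, -1.0]]
contact_force: [-3.3, 0.3, 9.1]
grip_width: 0.0107
grasp_force: 59.0
```

>>> send_rows(
  rows=[0,0,-0.005,0,-1,0,0,-0.005,0,-0.6,0,0,-0.005,0,-0.4,0,0,-0.005,0,-0.2,0,0,-0.005,0,0,0,0,-0.005,0,0,0,0,-0.005,0,0],
)

```text
clock: 14.28
ee_pos: [0.5034, 0.1271, 0.0271]
orientation: [[-0.996, 0.086, 0.0], [0.086, 0.996, 0.0], [0.0, 0.0, -1.0]]
contact_force: [-0.3, -0.5, -1.1]
grip_width: 0.0429
grasp_force: 0.0
```

>>> send_rows(
  rows=[0,0,-0.1,0,0,0,0,-0.3,0,0,0,0,-0.55,0,0,0.3,0,-0.7,0,0,0.6,0,-0.7,0,0,0.6,0,-0.7,0,0],
)

```text
clock: 15.02
ee_pos: [0.3794, 0.1369, 0.1671]
orientation: [[-0.996, 0.084, -0.002], [0.084, 0.996, -0.0], [0.002, -0.001, -1.0]]
contact_force: [0.1, 1.1, 0.6]
grip_width: 0.0426
grasp_force: 0.0
```

```bash
python3 - <<'E'
from workcell import r
import cv2,numpy as np
f=r.grab_frame("scene");g=r.grab_frame("top");s=r.read_state();print(s["clock"],s["ee_pos"],s["contact_force"],s["grip_width"])
a=cv2.resize(f["img"][205:320,325:485],None,fx=5,fy=5,interpolation=2)
cv2.imwrite("pics/fin.png",a[:,:,::-1])
E
```

```text
15.125 [0.38390203 0.13760409 0.16758671] [ 0.7199371  -0.0881878   0.56307951] 0.042642548524653434
```

View pics/fin.png

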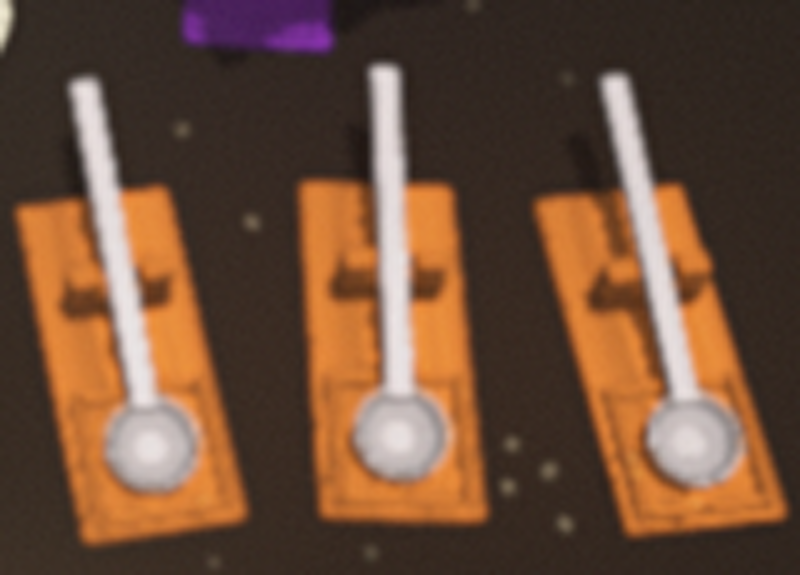

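The spoon lies like its neighbours: bowl at (401,437) in the tray with its hollow up, handle through the notch at (390,275). The gripper is clear of everything.

```bash
python3 -c "
from workcell import r
print(r.job_done())"
```

```text
the job is handed in; nothing more can be done
None
```

The spoon is out of the caddy and lies hollow up in the empty middle rest, handle in the notch and pointing the same way as the other two; it was lowered while held, then let go, and the job is handed in at about 15 s on the robot's clock (verdict not shown).

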